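# Tip the dressing stick out through the bin's slot and lay it on the drain tray

## Robot

A 6-joint arm with a two-finger parallel gripper is mounted at the origin on a cart in front of the work surface, level with it; the furniture and walls round the work are solid. World frame = base frame: x ahead of the robot, y to its left, z up, the work surface at z = 0. Lengths are in mm, angles in rad, forces in N, time in s.
With the tool pointing down it reaches from about 400 to 925 mm from the base axis. Payload 12.5 kg.
Tool frame: the origin (TCP) lies midway between the tips of the shut fingers; the grasp point (between the pads) lies 19 mm behind it; z points along the fingers, y is the line along which they close (so a half turn about z gives the same grasp; the last joint's range is limited). The gripper opens to 95 mm and grips with 3 to 60 N. Pads are 20 mm wide; open, the fingers measure 119 mm over their backs; the gripper's body (75 mm by 180 mm) begins 59 mm behind the grasp point.
Start: joints at [1.163, 0.491, 1.559, -0, 1.092, -0.106], TCP at [185.758, 596.775, 214.661] pointing down, gripper open.
Joint ranges: [-3.1, 3.1], [-0.84, 2.19], [0.05, 2.79], [-1.13, 4.28], [0.06, 2.93], [-2.69, 2.69]. Speed limits (rad/s): [2.22, 2.22, 2.79, 3.14, 3.14, 3.14].

## Interface

Orientations are given as [roll, pitch, yaw] about the fixed x, y, z axes, in that order (R = Rz(yaw) Ry(pitch) Rx(roll)).
In Python, from cell import state, viewer, env, models gives the robot as it stands. The module is installed in compiled form; this text tells all that it offers.
- The arm moves only by the tool arm_command, never from a script. Its argument "rows" is a list of rows, each a list of 2 entries, a list of its own where there are three numbers: the shift along the tool's x, y, z normalised to -1 to 1, where 1 is 0.25 m, then the turn about the tool's z normalised to -1 to 1, where 1 is pi rad. A call has exactly 5 rows; each row shifts and turns the commanded pose from where the row before left it, along the tool's axes as they then stand; what a row does not reach is not made up. A row lasts 1/10 s, in which the tool goes at most 50 mm and 8.59 degrees, less where a joint would pass 70% of its speed; a pose out of reach is approached as far as the arm can. A call with a number of a shift or a turn outside -1 to 1 is refused whole. A call with a gripper value outside its range is refused whole. "claw" is the opening, from 0 (shut) to 1 (fully open), set as the call begins (left out, the last holds). The fingers move at their own pace and stop on an object; the grip force is fixed at half the most. Time passes only in rows, so rows that do not move let the fingers close, or fill a call up. It gives the time, the measured TCP pose, the force, the opening and the grip force at its end, in the units of the state.
- state(): the state, without advancing time (a new reading comes with each control period).
- viewer.read_camera(name): name is "scene" or "top"; returns (picture, depth): 480x640x3 uint8, red, green, blue; 480x640 float32, mm along the optical axis (not along the pixel's ray), 0 where there is no reading.
- viewer.get_calibration(name): a dict with "camera_matrix" (3x3 intrinsics, pixels), "dist_coeffs" ([k1, k2, p1, p2, k3] as OpenCV has them; the pictures are not rectified), "world_to_cam" (4x4, takes a point from world to camera coordinates). Camera axes: x right, y up, looking along -z (the intrinsics and any distortion apply to the point x, -y, -z); pixel columns grow to the right and rows downward; lengths in mm; the calibration is good to about 2 mm. A picture is of the moment at which its call begins. get_calibration takes no time and is no camera call.
- env.job_done(): hands the job in; it is judged then, once.
Trained networks look in the newest picture that a camera, given by its name, has taken for a name from the list of things; names that differ only in an ending like _2 or _b are one class to them, and where a whole thing is asked for, a point or a joint stands for the part that bears it (a point fixed in the world has none). Each returns a list of dicts, best first, with "confidence" (0 to 1); they miss things now and then, are a little off and sometimes report something else, mostly with a low value. They report only what shows in the picture. A call takes as long as a camera call.
- models.search_frame(camera, label): "position" ([x, y, z] in mm, in world coordinates, good to about 4 mm: the middle of the surface that is visible of it).
- models.mark_of(camera, label): "position" ([x, y, z] in mm, in world coordinates, good to about 4 mm: a listed point, or the origin of a listed thing).
The state is a dict: "t": time; "joints": joint angles; "qvel": joint speeds; "tau": joint torques, N m; "eef_pos": TCP position; "tcp_rot": TCP orientation; "ft_force": force on the tool from outside, world axes, zero at the start; "moment": the same for the moment, N m; "opening": opening from 0.0 (shut) to 1.0 (fully open); "grip_force": force on a finger pad.
Only numpy, scipy, OpenCV 4.12 (cv2) and the standard library are available. Lean on these libraries where they do the work, as an engineer would, in place of code of your own. Each camera call takes 0.05 s, during which the arm holds its last target. There are 200 camera calls.

## Task

Get the red-brown dressing stick out of the narrow green bin through the slot in the bin's end wall: push it from behind so that its front end rides up the ramp and comes tilted out over the sill, under the bridge, then take it by the end that sticks out and draw it the rest of the way. Lay it flat on top of the white drain tray, wholly on the tray and lengthwise along it, and let go. Leave the flat black rubbing stone that lies nearby where it is.

Things in the scene. Friction and masses are not known exactly. Their poses are not given: they have to be found in the camera images.
- bin: Narrow green open bin, fixed, 290 x 60 mm. Origin on the bench under it, x along its length, -x out of the slot, to the robot's right. Inside: x -132 to +142 mm, y +-24 mm, floor z = 6 mm; side and rear walls 55 mm high. A steel ramp climbs from the floor at x = -97 mm to the sill (z = 26 mm) at x = -132 mm, at the slotted end wall
- slot (a point): middle of the slot's sill on the outer face of the 8 mm thick end wall (bin frame x -140, y 0, z 26 mm). The slot has the full 48 mm inner width and runs from the sill up to the bridge's underside at z = 60 mm; the top of the bridge, and of the side walls for 30 mm behind it, is at z = 72 mm
- stick: Red-brown bar, 29 mm wide (own x), 150 long (own y), 24 high (own z), 0.2 to 0.3 kg, loose. Origin: centre of its underside. Starts flat on the bin floor, +y end (front) to the slot, near the ramp's foot; 65 to 90 mm free behind it, too little beside it for fingers. Pushed 50 mm out of the slot it rests on the sill, nose up 12 degrees; past about 65 mm it tips nose down
- stick_nose (a point): middle of the end face of the stick at the slot (stick frame: y +75, z 12 mm)
- stick_tail (a point): middle of the stick's rear end face (stick frame: y -75, z 12 mm)
- tray: white perforated drain tray turned upside down, fixed, 285 mm long (own x), 186 mm wide (own y), flat top at z = 34 mm. Origin on the bench under its centre
- nagura: flat black rounded rubbing stone 60 x 74 x 27 mm, loose, a bystander. Origin: centre of its underside

How it is judged:
By the outcome, as a careful person would: the job done as asked, in the order asked, and still so for the second after the job is handed in, with the robot touching nothing.
It also fails if it takes over 54 s, if anything falls off the work surface, if the arm or the gripper's body presses on something with over 40 N, if the wrist force passes 120 N, or if a joint passes its speed limit or range.

## Working session

There is one attempt and no reset: what is moved stays moved. The work goes in short steps, Python scripts to look and compute and a tool call to move; the robot and the scene stay as the last step left them, time stands still between calls to the robot, and variables do not carry over. Pictures are saved under pics/ and viewed, at most 10 in all, crops included, and the job is handed in when it is done.

Besides the shell and the picture viewer there is one more tool, called after "Request:" as name([rows], argument=value, ...), one row to a line, values as JSON. arm_command: Moves the arm, as the interface text tells. Scaled input: -1 to 1 covers 0.25 m each way for a shift and pi rad each way for a turn. Its arguments: {"type":"object","properties":{"rows":{"type":"array","items":{"type":"array"}},"claw":{"type":"number"}},"required":["rows"]}

```bash
mkdir -p pics
cat > look.py <<'E'
from cell import state, viewer, env, models
import cv2, numpy as np
def snap(cam,name):
    p,d=viewer.read_camera(cam); cv2.imwrite(f'pics/{name}.png',p[:,:,::-1]); np.save(f'pics/{name}.npy',d); return p,d
def world(cam,d,px):
    c=viewer.get_calibration(cam);K=np.array(c['camera_matrix'],float)
    px=np.array(px,float).reshape(-1,1,2)
    n=cv2.undistortPoints(px,K,np.array(c['dist_coeffs'],float)).reshape(-1,2)
    z=np.array([d[int(v),int(u)] for u,v in px.reshape(-1,2)])
    P=np.c_[n[:,0]*z,-n[:,1]*z,-z,np.ones(len(z))]
    return (P@np.linalg.inv(np.array(c['world_to_cam'])).T)[:,:3]
E
python3 - <<'E'
from look import *
s=state();print(s)
for c in['top','scene']:
    snap(c,c+'0')
    print(c,viewer.get_calibration(c)['world_to_cam'])
    for n in['bin','slot','stick','stick_nose','stick_tail','tray','nagura']:
        print(n,[(np.round(r['position']),round(r['confidence'],2)) for r in models.mark_of(c,n)[:2]])
E
```

```text
{'t': 0.0, 'joints': array([ 1.16338358e+00,  4.91541137e-01,  1.55949480e+00, -2.18891830e-05,
        1.09168747e+00, -1.05593858e-01]), 'qvel': array([-0.00104873, -0.00191129,  0.00016871,  0.00111467,  0.00114431,
       -0.00032624]), 'tau': array([-8.67459203e-04, -6.12642574e+01, -2.58163422e+01,  6.92578219e-02,
        4.83128708e-02, -1.48423205e-04]), 'eef_pos': array([185.66033756, 596.51086457, 214.057577  ]), 'tcp_rot': array([-3.14046615e+00, -9.98735652e-05,  2.83978381e+00]), 'ft_force': array([ 0.89575466, -0.00394546, -1.19528902]), 'moment': array([-0.01399798, -0.01381426,  0.03383943]), 'grip_force': 0.0, 'opening': 1.002977409956275}
top [[ 1.59330616e-03 -9.99998538e-01 -6.21419492e-04 -1.91571213e+01]
 [ 9.84708072e-01  1.46068830e-03  1.74206429e-01 -5.45477722e+02]
 [-1.74205267e-01 -8.89480966e-04  9.84708959e-01 -1.29879615e+03]
 [ 0.00000000e+00  0.00000000e+00  0.00000000e+00  1.00000000e+00]]
bin [(array([472., 130.,  -2.]), 0.74)]
slot [(array([446.,  -7.,  23.]), 0.81)]
stick [(array([470., 112.,   8.]), 0.79)]
stick_nose [(array([453.,  42.,  15.]), 0.68), (array([472., 133.,   2.]), 0.58)]
stick_tail [(array([484., 184.,  14.]), 0.74), (array([ 467., -380.,    2.]), 0.27)]
tray [(array([ 467., -378.,    5.]), 0.91)]
nagura [(array([ 654., -174.,    4.]), 0.72)]
scene [[ 6.16596271e-01 -7.86953483e-01 -2.26551252e-02 -3.63380835e+02]
 [ 3.83252852e-01  2.74902290e-01  8.81785678e-01 -2.46197533e+02]
 [-6.87696365e-01 -5.52388402e-01  4.71105894e-01 -1.17104271e+03]
 [ 0.00000000e+00  0.00000000e+00  0.00000000e+00  1.00000000e+00]]
bin []
slot [(array([448.,  -9.,  26.]), 0.87)]
stick [(array([470., 112.,   5.]), 0.48)]
stick_nose [(array([455.,  39.,  21.]), 0.54)]
stick_tail [(array([472., 128.,   4.]), 0.62), (array([483., 191.,  17.]), 0.5)]
tray [(array([ 464., -375.,    1.]), 0.95)]
nagura [(array([ 660., -175.,    2.]), 0.82)]
```

View pics/top0.png

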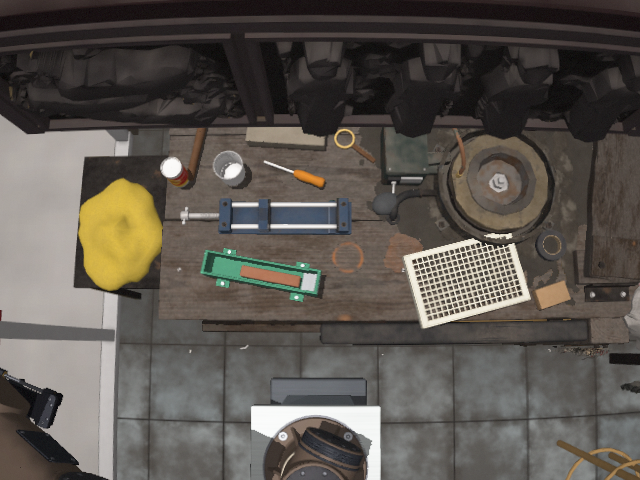

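View pics/scene0.png

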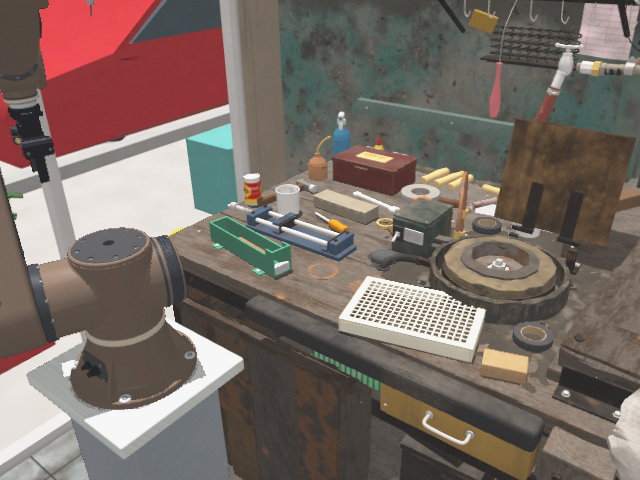

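Top: bin at about (262,273), its slot end with the bridge at (311,282), stick in it from (241,271) to (299,281). Tray at (466,280), stone at (385,203). Nothing blocks the bin. Next I fit the poses precisely.

```bash
cat >> look.py <<'E'
def cloud(cam,p,d,box):
    u0,v0,u1,v1=box; g=np.array([(u,v) for v in range(v0,v1) for u in range(u0,u1)])
    return g,world(cam,d,g),cv2.cvtColor(p,cv2.COLOR_RGB2HSV)[g[:,1],g[:,0]].astype(int)
def rect(P,name):
    r=cv2.minAreaRect(P[:,:2].astype(np.float32)); print(name,len(P),'c',np.round(r[0],1),'size',np.round(r[1],1),'ang',round(r[2],2),'z',np.round(np.percentile(P[:,2],[5,50,95]),1)); return r
E
python3 - <<'E'
from look import *
p=cv2.imread('pics/top0.png')[:,:,::-1].copy();d=np.load('pics/top0.npy')
g,P,h=cloud('top',p,d,(185,235,340,315))
gr=(h[:,0]>60)&(h[:,0]<90)&(h[:,1]>90)
rect(P[gr&(P[:,2]>45)],'rim'); rect(P[gr],'green')
b=P[gr&(P[:,2]<12)]; rect(b,'low')
br=(P[:,2]>62)&(P[:,2]<85); rect(P[br],'bridge')
rd=((h[:,0]<12)|(h[:,0]>174))&(h[:,1]>90)&(P[:,2]>20)&(P[:,2]<45)
r=rect(P[rd],'stick');print(cv2.boxPoints(r))
g,P,h=cloud('top',p,d,(395,225,540,335))
w=(h[:,1]<60)&(h[:,2]>150)&(P[:,2]>26)&(P[:,2]<42); r=rect(P[w],'tray');print(cv2.boxPoints(r))
g,P,h=cloud('top',p,d,(365,180,430,225)); k=(h[:,2]<90)&(P[:,2]>15)&(P[:,2]<40);rect(P[k],'nagura')
g,P,h=cloud('top',p,d,(210,195,360,240)); k=(P[:,2]>20);rect(P[k],'blue')
print(P[k][:,2].max())
im=cv2.resize(p[235:330,185:345],None,fx=5,fy=5,interpolation=cv2.INTER_CUBIC);cv2.imwrite('pics/crop.png',im[:,:,::-1])
E
```

```text
rim 749 c [458.5 104. ] size [357.5 142.6] ang 61.67 z [48.1 54.7 72.5]
green 2223 c [459.1 105. ] size [355.9 152. ] ang 63.17 z [ 0.6 10.2 66.2]
low 1149 c [475.4 138.8] size [269.7  97. ] ang 79.68 z [-0.5  4.8  9.6]
bridge 137 c [461.1  60.5] size [140.7  60. ] ang 79.53 z [66.2 70.6 76.3]
stick 636 c [467.5 113.3] size [147.7  27.2] ang 78.89 z [24.4 29.1 33.7]
[[439.90488   43.481834]
 [466.56833   38.248085]
 [495.01547  183.17276 ]
 [468.35202  188.40652 ]]
tray 4487 c [ 463.3 -377.9] size [186.7 287.4] ang 14.26 z [28.6 33.2 37.8]
[[ 337.4621  -261.59442]
 [ 408.2356  -540.1556 ]
 [ 589.21405 -494.17474]
 [ 518.44055 -215.61359]]
nagura 746 c [ 666.5 -217.6] size [143.6  92.8] ang 86.26 z [16.3 22.1 28.1]
blue 2474 c [565.8  27.9] size [432.3 286.3] ang 44.06 z [24.1 43.2 54.6]
1373.9500259821773
```

View pics/crop.png

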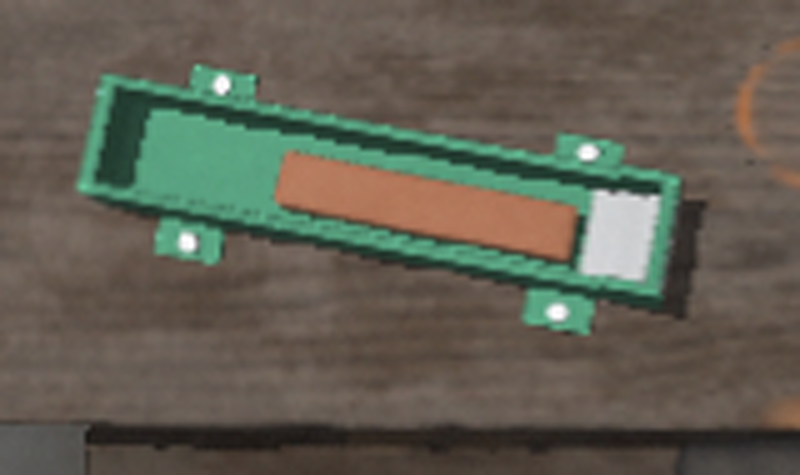

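The crop shows the bin rim corners at (105,75), (80,190), (680,178) and (662,305). The stick lies close to the robot-side wall, and the grey patch is the ramp. I'll project those corners onto known heights.

```bash
cat >> look.py <<'E'
def atz(cam,px,z):
    c=viewer.get_calibration(cam);K=np.array(c['camera_matrix'],float);T=np.linalg.inv(np.array(c['world_to_cam']))
    n=cv2.undistortPoints(np.array(px,float).reshape(-1,1,2),K,np.array(c['dist_coeffs'],float)).reshape(-1,2)
    D=np.c_[n[:,0],-n[:,1],-np.ones(len(n))]@T[:3,:3].T; o=T[:3,3]
    return o+D*((z-o[2])/D[:,2])[:,None]
E
python3 - <<'E'
from look import *
f=lambda L:[(185+u/5-.4,235+v/5-.4) for u,v in L]
R=atz('top',f([(105,75),(80,190)]),55);F=atz('top',f([(680,178),(662,303)]),72)
S=atz('top',f([(288,151),(276,205),(577,205),(570,262)]),30)
L=atz('top',f([(222,84),(588,152),(187,242),(557,312)]),4)
print(np.round(R,1),np.round(F,1));print(np.round(S,1));print(np.round(L,1))
r=R.mean(0);q=F.mean(0);v=(r-q)[:2];print('c',(r+q)/2,'len',np.hypot(*v),'ang',np.degrees(np.arctan2(v[1],v[0])))
l=L.mean(0);v=(L[0]+L[2]-L[1]-L[3])[:2];print('lugs',l,np.degrees(np.arctan2(v[1],v[0])))
v=(S[0]+S[1]-S[2]-S[3])[:2];print('stick',S.mean(0),np.degrees(np.arctan2(v[1],v[0])))
c,d=snap('scene','scene1')
cv2.imwrite('pics/crop2.png',cv2.resize(c[200:290,190:320],None,fx=6,fy=6,interpolation=cv2.INTER_CUBIC)[:,:,::-1])
E
```

```text
[[528.6 270.1  55. ]
 [471.7 280.4  55. ]] [[476.4 -12.6  72. ]
 [416.6  -4.2  72. ]]
[[494.7 182.1  30. ]
 [467.7 187.5  30. ]
 [468.3  38.4  30. ]
 [440.1  41.6  30. ]]
[[532.5 220.8   4. ]
 [498.2  34.2   4. ]
 [451.8 236.3   4. ]
 [417.5  49.1   4. ]]
c [473.32320399 133.43254552  63.5       ] len 288.6564753920752 ang 79.29183891993988
lugs [474.98879168 135.06251322   4.        ] 79.59381555081421
stick [467.69492997 112.38866614  30.        ] 79.41299026776024
```

```bash
cat > plan.py <<'E'
from look import *
C=np.array([473.5,133.0]);A=np.radians(79.4);ex=np.array([np.cos(A),np.sin(A)]);ey=np.array([-ex[1],ex[0]])
def B(x,y,z): return np.r_[C+x*ex+y*ey,z]
def plan(tgt,yaw,n):
    s=state();p=np.array(s['eef_pos']);w=s['tcp_rot'][2];print('bin',np.round([(p[:2]-C)@ex,(p[:2]-C)@ey],1),'tcp',np.round(p,1),'yaw',round(w,3),'f',np.round(s['ft_force'],1))
    for i in range(n):
        d=(np.array(tgt)-p)/(n-i);dw=((yaw-w+np.pi)%(2*np.pi)-np.pi)/(n-i)
        X=np.array([np.cos(w),np.sin(w),0]);Y=np.array([np.sin(w),-np.cos(w),0])
        r=np.round([d@X/250,d@Y/250,-d[2]/250,-dw/np.pi],3);print(f'[[{r[0]},{r[1]},{r[2]}],{r[3]}]',end=',')
        p=p+250*(r[0]*X+r[1]*Y-r[2]*np.array([0,0,1]));w-=r[3]*np.pi
    print()
E
python3 -c "
from plan import *
plan(B(90,1.5,130),A,10)"
```

```text
bin [402.9 368.2] tcp [185.8 596.8 214.7] yaw 2.84 f [ 0.3 -0.  -0.2]
[[-0.16,-0.107,0.034],0.046],[[-0.174,-0.083,0.034],0.046],[[-0.184,-0.057,0.034],0.046],[[-0.191,-0.03,0.034],0.046],[[-0.193,-0.002,0.034],0.046],[[-0.191,0.025,0.034],0.047],[[-0.185,0.053,0.034],0.046],[[-0.176,0.08,0.034],0.047],[[-0.162,0.104,0.033],0.046],[[-0.145,0.127,0.034],0.047],
```

View pics/crop2.png

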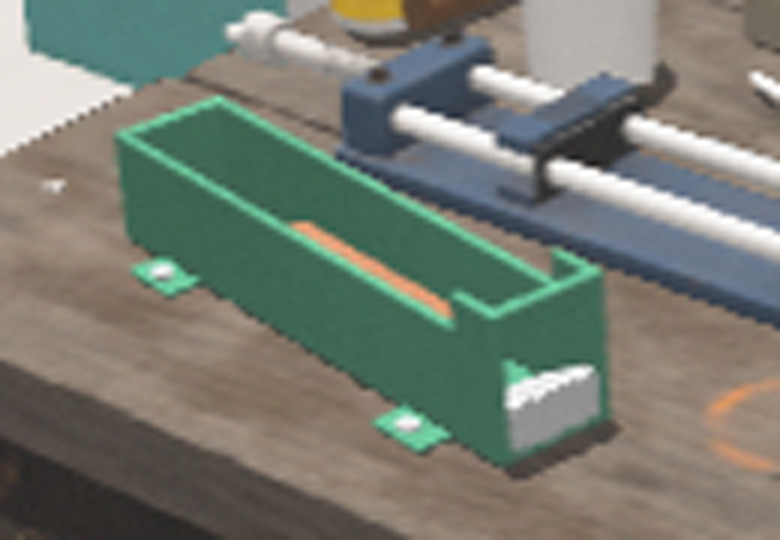

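The scene crop shows the slotted end at (550,400), with the bridge above the grey ramp and sill and the way out clear. Now I'll move above the free space behind the stick.

Request:
arm_command([
  [[-0.16, -0.107, 0.034], 0.046],
  [[-0.174, -0.083, 0.034], 0.046],
  [[-0.184, -0.057, 0.034], 0.046],
  [[-0.191, -0.03, 0.034], 0.046],
  [[-0.193, -0.002, 0.034], 0.046],
], claw=0)

```text
t: 1.35
eef_pos: [338.2, 407.8, 172.1]
tcp_rot: [3.141, -0.0, 2.112]
ft_force: [0.1, 0.6, -0.1]
opening: 0.634
grip_force: 0.0
```

Request:
arm_command([
  [[-0.191, 0.025, 0.034], 0.047],
  [[-0.185, 0.053, 0.034], 0.046],
  [[-0.176, 0.08, 0.034], 0.047],
  [[-0.162, 0.104, 0.033], 0.046],
  [[-0.145, 0.127, 0.034], 0.047],
])

```text
t: 1.85
eef_pos: [489.7, 220.1, 129.8]
tcp_rot: [3.141, -0.0, 1.379]
ft_force: [1.1, 0.9, 1.3]
opening: 0.213
grip_force: 0.0
```

Request:
arm_command([
  [[0, 0, 0], 0],
  [[0, 0, 0], 0],
  [[0, 0, 0], 0],
  [[0, 0, 0], 0],
  [[0, 0, 0], 0],
])

```text
t: 2.35
eef_pos: [488.0, 222.8, 130.2]
tcp_rot: [3.141, -0.0, 1.387]
ft_force: [-0.5, 0.0, 0.2]
opening: 0.003
grip_force: 0.0
```

```bash
python3 -c "
from plan import *
plan(B(90,1.5,60),A,5)
p,d=snap('top','top2')
g,P,h=cloud('top',p,d,(185,235,340,315))
cv2.imwrite('pics/crop3.png',cv2.resize(p[215:330,175:345],None,fx=4,fy=4,interpolation=cv2.INTER_CUBIC)[:,:,::-1])"
```

```text
bin [90.9  2.2] tcp [488.  222.8 130.2] yaw 1.387 f [-0.5  0.   0.2]
[[-0.001,0.001,0.056],0.0],[[-0.001,0.0,0.056],0.0],[[-0.001,0.001,0.056],0.0],[[-0.0,0.0,0.056],0.0],[[-0.001,0.001,0.057],0.001],
```

View pics/crop3.png

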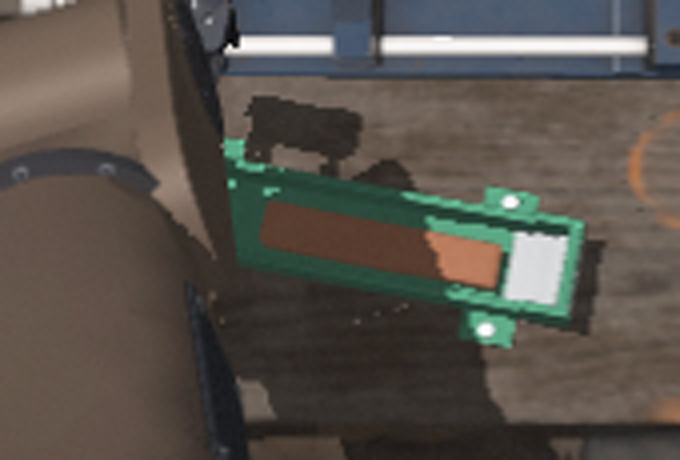

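The arm hides the rear of the bin in this top view. The stick is unmoved, nose at about (500,265) in the crop. I'll lower into the gap.

Request:
arm_command([
  [[-0.001, 0.001, 0.056], 0],
  [[-0.001, 0, 0.056], 0],
  [[-0.001, 0.001, 0.056], 0],
  [[0, 0, 0.056], 0],
  [[-0.001, 0.001, 0.03], 0],
])

```text
t: 2.9
eef_pos: [488.6, 221.0, 65.6]
tcp_rot: [-3.141, 0.0, 1.386]
ft_force: [0.3, -0.1, -0.6]
opening: 0.003
grip_force: 0.0
```

Request:
arm_command([
  [[0, 0, 0.03], 0],
  [[0, 0, 0.04], 0],
  [[0, 0, 0.04], 0],
  [[0, 0, 0.04], 0],
  [[0, 0, 0.04], 0],
])

```text
t: 3.4
eef_pos: [489.1, 220.7, 18.1]
tcp_rot: [3.142, -0.0, 1.385]
ft_force: [-0.1, 0.4, -1.0]
opening: 0.004
grip_force: 0.0
```

Request:
arm_command([
  [[-0.044, 0, 0.002], 0],
  [[-0.044, 0, 0], 0],
  [[-0.044, 0, 0], 0],
  [[-0.04, 0, 0], 0],
  [[-0.04, 0, 0], 0],
])

```text
t: 3.9
eef_pos: [479.4, 167.6, 18.7]
tcp_rot: [3.141, -0.0, 1.385]
ft_force: [0.5, 2.0, -0.2]
opening: 0.004
grip_force: 1.0
```

Request:
arm_command([
  [[-0.032, 0, 0], 0],
  [[-0.032, 0, 0], 0],
  [[-0.032, 0, 0], 0],
  [[-0.032, 0, 0], 0],
  [[-0.032, 0, 0], 0],
])

```text
t: 4.4
eef_pos: [471.9, 128.7, 18.5]
tcp_rot: [3.141, -0.0, 1.385]
ft_force: [0.3, 2.9, 2.1]
opening: 0.005
grip_force: 1.3
```

```bash
python3 -c "
from plan import *
plan(B(-30,1.5,18),A,5)
for c in ['scene','top']:
  p,d=snap(c,c+'3')
  print(c,[(np.round([(np.array(r['position'])[:2]-C)@ex,(np.array(r['position'])[:2]-C)@ey,r['position'][2]],1),round(r['confidence'],2)) for r in models.mark_of(c,'stick_nose')])"
```

```text
bin [-4.5  0.8] tcp [471.9 128.7  18.5] yaw 1.385 f [0.3 2.9 2.1]
[[-0.02,-0.001,0.0],-0.0],[[-0.021,-0.0,0.0],-0.0],[[-0.02,-0.001,0.001],-0.0],[[-0.021,-0.0,0.0],-0.0],[[-0.02,-0.001,0.001],-0.0],
scene [(array([-168.8,    1.7,   45.4]), 0.78)]
top [(array([-166. ,    0.9,   42.7]), 0.56)]
```

Request:
arm_command([
  [[-0.021, 0, 0], 0],
  [[-0.021, 0, 0], 0],
  [[-0.021, 0, 0], 0],
  [[-0.018, 0, 0], 0],
  [[-0.018, 0, 0], 0],
])

```text
t: 5.1
eef_pos: [467.3, 104.5, 18.4]
tcp_rot: [3.142, -0.0, 1.385]
ft_force: [1.4, 1.4, -0.6]
opening: 0.01
grip_force: 0.9
```

```bash
python3 -c "
from plan import *
plan(B(-30,1.5,18),A,5)
for c in ['scene','top']:
  p,d=snap(c,c+'4')
  print(c,[(np.round([(np.array(r['position'])[:2]-C)@ex,(np.array(r['position'])[:2]-C)@ey,r['position'][2]],1),round(r['confidence'],2)) for r in models.mark_of(c,'stick_nose')])
g,P,h=cloud('top',p,d,(290,255,360,315))
rd=((h[:,0]<12)|(h[:,0]>174))&(h[:,1]>90)&(P[:,2]>35)
r=rect(P[rd],'stick');Q=P[rd];b=(Q[:,:2]-C);x=b@ex;y=b@ey
print(x.min(),x.max(),y.min(),y.max());print(np.polyfit(x,Q[:,2],1),np.polyval(np.polyfit(x,Q[:,2],1),-170), np.median(y[abs(x+170)<10]), np.polyfit(x,y,1))
p=cv2.imread('pics/scene4.png');cv2.imwrite('pics/crop4.png',cv2.resize(p[190:310,190:350],None,fx=5,fy=5,interpolation=cv2.INTER_CUBIC))"
```

```text
bin [-29.1   0.8] tcp [467.3 104.5  18.4] yaw 1.385 f [ 1.4  1.4 -0.6]
[[-0.001,-0.001,0.0],-0.0],[[-0.001,-0.0,0.0],-0.0],[[-0.0,-0.001,0.001],-0.0],[[-0.001,-0.0,0.0],-0.0],[[-0.0,-0.001,0.001],-0.0],
scene [(array([-192.4,   -0.6,   52.3]), 0.56)]
top [(array([-188.5,    1.6,   51.2]), 0.63)]
stick 456 c [389.4   7.5] size [107.2 145.1] ang 80.0 z [38.8 51.3 62.1]
-191.83376921266623 -84.50368113706415 -13.148618304834589 131.76029782856074
[-0.39707187  7.47650555] 74.97872268309001 2.2149185467570014 [-0.02116557 -0.04066348]
```

View pics/crop4.png

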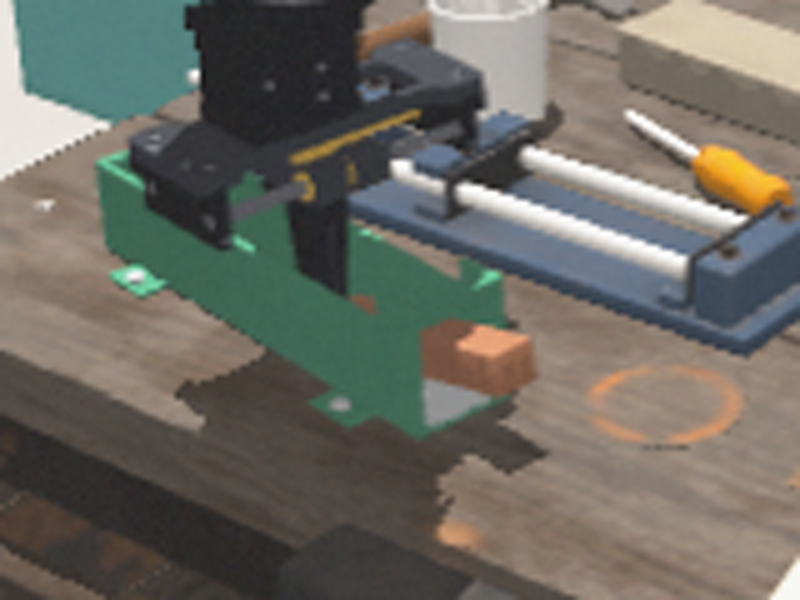

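The stick is tilted out about 50 mm, nose at (510,365) in the crop. I'll back off, lift and go over the nose.

Request:
arm_command([
  [[0.03, 0, 0], 0],
  [[0.01, 0, -0.06], 0],
  [[0, 0, -0.12], 0],
  [[0, 0, -0.16], 0],
  [[0, 0, -0.12], 0],
])

```text
t: 5.8
eef_pos: [469.3, 115.4, 135.3]
tcp_rot: [3.141, -0.0, 1.386]
ft_force: [-0.1, 0.4, -0.8]
opening: 0.004
grip_force: 0.0
```

Request:
arm_command([
  [[-0.1, -0.001, 0], 0],
  [[-0.14, -0.001, 0], 0],
  [[-0.16, -0.001, 0], 0],
  [[-0.14, -0.001, 0], 0],
  [[-0.055, 0, 0], 0],
], claw=1)

```text
t: 6.3
eef_pos: [440.4, -32.9, 133.5]
tcp_rot: [3.141, 0.0, 1.384]
ft_force: [-0.0, 0.5, 0.2]
opening: 0.375
grip_force: 0.0
```

Request:
arm_command([
  [[0, 0, 0], 0],
  [[0, 0, 0], 0],
  [[0, 0, 0], 0],
  [[0, 0, 0], 0],
  [[0, 0, 0], 0],
])

```text
t: 6.8
eef_pos: [440.9, -30.6, 133.3]
tcp_rot: [-3.142, -0.0, 1.386]
ft_force: [0.3, -0.4, 0.6]
opening: 0.788
grip_force: 0.0
```

```bash
python3 -c "
from plan import *
plan(B(-168,1.5,37),A,5)
p,d=snap('scene','scene5')
for l in ['stick_nose','slot']:
  print(l,[(np.round([(np.array(r['position'])[:2]-C)@ex,(np.array(r['position'])[:2]-C)@ey,r['position'][2]],1),round(r['confidence'],2)) for r in models.mark_of('scene',l)])
"
```

```text
bin [-166.8    2. ] tcp [440.9 -30.6 133.3] yaw 1.386 f [ 0.3 -0.4  0.6]
[[-0.001,0.0,0.077],0.0],[[-0.001,0.0,0.077],0.0],[[-0.001,0.001,0.077],0.0],[[-0.001,0.0,0.077],0.0],[[-0.001,0.001,0.077],0.0],
stick_nose [(array([-189.7,   -2.3,   52.8]), 0.7)]
slot [(array([-142.3,    3. ,   24.5]), 0.89)]
```

Request:
arm_command([
  [[-0.001, 0, 0.08], 0],
  [[-0.001, 0, 0.085], 0],
  [[-0.001, 0.001, 0.085], 0],
  [[-0.001, 0, 0.075], 0],
  [[-0.001, 0.001, 0.06], 0],
])

```text
t: 7.45
eef_pos: [440.9, -32.5, 36.1]
tcp_rot: [-3.141, -0.0, 1.385]
ft_force: [0.3, 0.8, -0.4]
opening: 0.999
grip_force: 0.0
```

Request:
arm_command([
  [[0, 0, 0], 0],
  [[0, 0, 0], 0],
  [[0, 0, 0], 0],
  [[0, 0, 0], 0],
  [[0, 0, 0], 0],
], claw=0)

```text
t: 7.95
eef_pos: [441.3, -32.6, 37.7]
tcp_rot: [3.14, -0.0, 1.385]
ft_force: [0.1, -0.3, 0.1]
opening: 0.637
grip_force: 0.0
```

Request:
arm_command([
  [[0, 0, 0], 0],
  [[0, 0, 0], 0],
  [[0, 0, 0], 0],
  [[0, 0, 0], 0],
  [[0, 0, 0], 0],
])

```text
t: 8.45
eef_pos: [441.1, -32.5, 37.1]
tcp_rot: [3.142, -0.0, 1.385]
ft_force: [0.3, -0.9, 0.5]
opening: 0.298
grip_force: 30.0
```

Request:
arm_command([
  [[0, 0, 0], 0],
  [[0, 0, 0], 0],
  [[0, 0, 0], 0],
  [[0, 0, 0], 0],
  [[0, 0, 0], 0],
])

```text
t: 8.95
eef_pos: [441.0, -32.5, 37.1]
tcp_rot: [-3.142, -0.0, 1.385]
ft_force: [0.2, 1.1, 0.1]
opening: 0.298
grip_force: 30.0
```

Request:
arm_command([
  [[-0.03, 0, -0.006], 0],
  [[-0.05, 0, -0.011], 0],
  [[-0.05, 0, -0.011], 0],
  [[-0.05, 0, -0.011], 0],
  [[-0.05, 0, -0.011], 0],
])

```text
t: 9.45
eef_pos: [430.1, -90.4, 49.9]
tcp_rot: [3.142, -0.0, 1.385]
ft_force: [-0.0, 2.6, 1.1]
opening: 0.298
grip_force: 30.0
```

Request:
arm_command([
  [[-0.06, 0, -0.013], 0],
  [[-0.06, 0, -0.013], 0],
  [[-0.06, 0, -0.013], 0],
  [[-0.06, 0, -0.013], 0],
  [[-0.06, 0, -0.013], 0],
])

```text
t: 9.95
eef_pos: [416.0, -164.3, 66.0]
tcp_rot: [-3.141, 0.0, 1.385]
ft_force: [1.1, -0.4, -2.2]
opening: 0.296
grip_force: 30.0
```

```bash
python3 -c "
from plan import *
plan(B(-300,1.5,140),A,5)
p,d=snap('scene','scene6')
for l in ['stick_nose','stick_tail']:
  print(l,[(np.round([(np.array(r['position'])[:2]-C)@ex,(np.array(r['position'])[:2]-C)@ey,r['position'][2]],1),round(r['confidence'],2)) for r in models.mark_of('scene',l)])
cv2.imwrite('pics/crop6.png',cv2.resize(p[150:340,190:410],None,fx=3,fy=3)[:,:,::-1])
print(state()['grip_force'],state()['opening'])
"
```

```text
bin [-302.8    1.8] tcp [ 416.  -164.3   66. ] yaw 1.385 f [ 1.1 -0.4 -2.2]
[[0.002,0.0,-0.059],-0.0],[[0.002,0.0,-0.059],-0.0],[[0.002,0.0,-0.059],-0.0],[[0.003,0.001,-0.06],-0.0],[[0.002,0.0,-0.059],-0.0],
stick_nose [(array([-327. ,    0.6,   82.1]), 0.96), (array([-4.9, -1.6,  5.6]), 0.45), (array([-179.2,    3.1,   45.8]), 0.37), (array([-270.5, -240.8,    6.6]), 0.26)]
stick_tail [(array([-5. ,  0.5,  3.4]), 0.66), (array([-176.2,   -0.8,   43.8]), 0.59)]
29.98245120048523 0.2972541475709629
```

View pics/crop6.png

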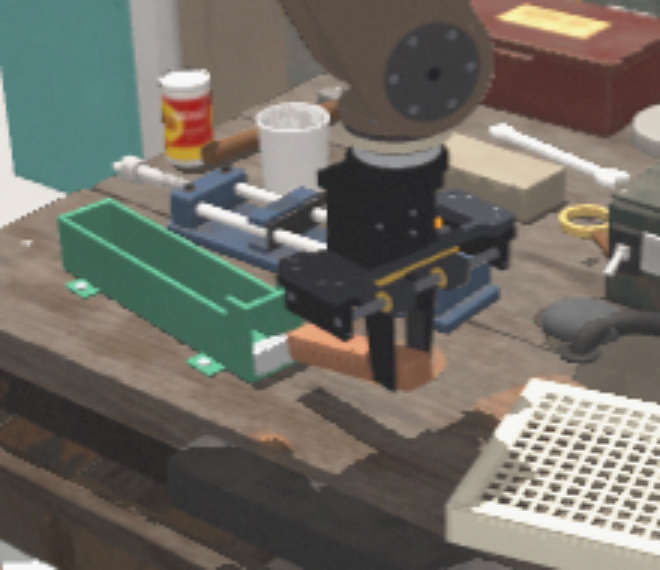

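The stick is clear of the bin and firmly held, nose up about 14° (grip at (405,350)). I'll carry it over the tray.

```bash
python3 -c "
from plan import *
plan([476.5,-426.4,105],1.820,10)"
```

```text
bin [-302.5    1.7] tcp [ 416.2 -164.    65.9] yaw 1.383 f [ 0.2 -0.3 -2.9]
[[-0.099,0.043,-0.016],-0.014],[[-0.1,0.039,-0.016],-0.014],[[-0.102,0.034,-0.016],-0.014],[[-0.103,0.03,-0.015],-0.014],[[-0.105,0.025,-0.016],-0.014],[[-0.106,0.021,-0.015],-0.014],[[-0.106,0.016,-0.016],-0.014],[[-0.107,0.011,-0.015],-0.014],[[-0.108,0.007,-0.016],-0.014],[[-0.108,0.002,-0.015],-0.013],
```

Request:
arm_command([
  [[-0.099, 0.043, -0.016], -0.014],
  [[-0.1, 0.039, -0.016], -0.014],
  [[-0.102, 0.034, -0.016], -0.014],
  [[-0.103, 0.03, -0.015], -0.014],
  [[-0.105, 0.025, -0.016], -0.014],
])

```text
t: 10.6
eef_pos: [446.7, -294.5, 85.4]
tcp_rot: [-3.141, -0.001, 1.607]
ft_force: [0.8, 0.0, -1.9]
opening: 0.297
grip_force: 30.0
```

Request:
arm_command([
  [[-0.106, 0.021, -0.015], -0.014],
  [[-0.106, 0.016, -0.016], -0.014],
  [[-0.107, 0.011, -0.015], -0.014],
  [[-0.108, 0.007, -0.016], -0.014],
  [[-0.108, 0.002, -0.015], -0.013],
])

```text
t: 11.1
eef_pos: [477.3, -425.8, 104.5]
tcp_rot: [-3.141, -0.001, 1.824]
ft_force: [-0.1, 0.3, -2.6]
opening: 0.299
grip_force: 30.0
```

Request:
arm_command([
  [[0, 0, 0.016], 0],
  [[0, 0, 0.016], 0],
  [[0, 0, 0.016], 0],
  [[0, 0, 0.016], 0],
  [[0, 0, 0.016], 0],
])

```text
t: 11.6
eef_pos: [477.4, -424.4, 84.4]
tcp_rot: [-3.141, -0.0, 1.822]
ft_force: [-0.1, 0.7, -2.1]
opening: 0.298
grip_force: 30.0
```

```bash
python3 -c "
from plan import *
plan([476.5,-426.4,60],1.820,5)
p,d=snap('scene','scene7')
for l in ['stick_nose','stick_tail','stick']:
  print(l,[(np.round(r['position'],1),round(r['confidence'],2)) for r in models.mark_of('scene',l)])
cv2.imwrite('pics/crop7.png',cv2.resize(p[200:400,300:540],None,fx=3,fy=3)[:,:,::-1])
"
```

```text
bin [-547.2 -106.4] tcp [ 477.4 -424.4   84.4] yaw 1.822 f [-0.1  0.7 -2.1]
[[-0.001,-0.001,0.02],0.0],[[-0.001,-0.001,0.019],0.0],[[-0.002,-0.001,0.02],0.0],[[-0.001,-0.001,0.019],0.0],[[-0.002,-0.001,0.02],0.001],
stick_nose [(array([ 482.5, -446.7,   99.4]), 0.83)]
stick_tail [(array([ 448.4, -301.7,   62.8]), 0.66)]
stick [(array([ 468.6, -374.3,   67.6]), 0.98)]
```

View pics/crop7.png

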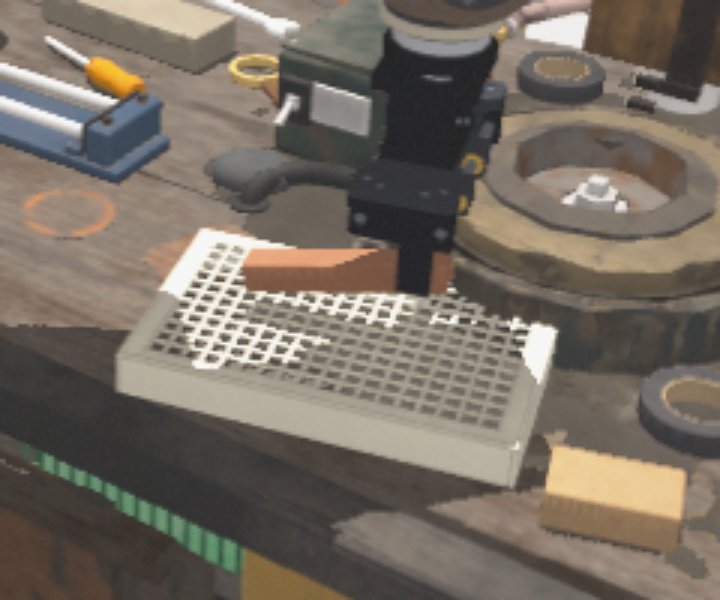

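The stick sits above the middle of the tray, along it. The grinding wheel is close to the gripper's body, so I'll check its height before lowering.

```bash
python3 -c "
from look import *
p=cv2.imread('pics/top0.png')[:,:,::-1].copy();d=np.load('pics/top0.npy')
g,P,h=cloud('top',p,d,(380,120,600,340))
for x0 in (540,560,580,600):
  m=(P[:,0]>x0)&(P[:,0]<x0+20)&(P[:,1]>-480)&(P[:,1]<-350);print(x0,P[m][:,2].max() if m.any() else None)
"
```

```text
540 66.46488647663591
560 75.78146980759288
580 80.04585956877872
600 84.41200219110442
```

Clear: 76 mm at most under a body that stays above 112 mm. Lowering.

Request:
arm_command([
  [[0, 0, 0.016], 0],
  [[0, 0, 0.016], 0],
  [[0, 0, 0.016], 0],
  [[0, 0, 0.016], 0],
  [[0, 0, 0.016], 0],
])

```text
t: 12.3
eef_pos: [477.3, -425.1, 64.4]
tcp_rot: [-3.142, -0.0, 1.822]
ft_force: [-0.3, -1.6, 0.4]
opening: 0.298
grip_force: 30.0
```

Request:
arm_command([
  [[0, 0, 0.014], 0],
  [[0, 0, 0.014], 0],
  [[0, 0, 0.014], 0],
  [[0, 0, 0.014], 0],
  [[0, 0, 0.014], 0],
])

```text
t: 12.8
eef_pos: [477.4, -425.2, 47.2]
tcp_rot: [3.141, 0.0, 1.822]
ft_force: [-0.0, -2.4, 2.5]
opening: 0.295
grip_force: 30.0
```

```bash
python3 -c "
from plan import *
plan([476.5,-426.4,38],1.820,5)
p,d=snap('scene','scene8')
for l in ['stick_nose','stick_tail','stick']:
  print(l,[(np.round(r['position'],1),round(r['confidence'],2)) for r in models.mark_of('scene',l)])
"
```

```text
bin [-547.9 -106.5] tcp [ 477.4 -425.2   47.2] yaw 1.822 f [-0.  -2.4  2.5]
[[-0.001,-0.001,0.007],0.0],[[-0.001,-0.001,0.007],0.0],[[-0.001,-0.001,0.008],0.0],[[-0.0,-0.001,0.007],0.0],[[-0.001,-0.001,0.008],0.001],
stick_nose [(array([ 484.3, -446. ,   60.8]), 0.56)]
stick_tail [(array([ 448.8, -302.2,   44.4]), 0.87)]
stick [(array([ 466. , -369.1,   37. ]), 0.55)]
```

Request:
arm_command([
  [[0, 0, 0.009], 0],
  [[0, 0, 0.009], 0],
  [[0, 0, 0.008], 0],
  [[0, 0, 0.008], 0],
  [[0, 0, 0.004], 0],
])

```text
t: 13.5
eef_pos: [477.3, -425.1, 37.6]
tcp_rot: [-3.142, -0.0, 1.822]
ft_force: [0.6, -1.5, 1.2]
opening: 0.294
grip_force: 30.0
```

```bash
python3 -c "
from plan import *
plan([476.5,-426.4,38],1.820,1)
p,d=snap('scene','scene9')
for l in ['stick_nose','stick_tail','stick']:
  print(l,[(np.round(r['position'],1),round(r['confidence'],2)) for r in models.mark_of('scene',l)])
"
```

```text
bin [-547.9 -106.4] tcp [ 477.3 -425.1   37.6] yaw 1.822 f [ 0.6 -1.5  1.2]
[[-0.004,-0.004,-0.002],0.001],
stick_nose [(array([ 482.9, -445.9,   50.2]), 0.85)]
stick_tail [(array([ 446.5, -301.1,   44.5]), 0.68)]
stick [(array([ 465.2, -371. ,   32.2]), 0.79), (array([472.2, 128.6,   3.4]), 0.55)]
```

Request:
arm_command([
  [[0, 0, 0.003], 0],
  [[0, 0, 0.002], 0],
  [[0, 0, 0], 0],
  [[0, 0, 0], 0],
  [[0, 0, 0], 0],
])

```text
t: 14.2
eef_pos: [477.4, -425.2, 36.7]
tcp_rot: [3.141, 0.0, 1.822]
ft_force: [-0.1, -2.0, 3.9]
opening: 0.293
grip_force: 30.0
```

Request:
arm_command([
  [[0, 0, 0], 0],
  [[0, 0, 0], 0],
  [[0, 0, 0], 0],
  [[0, 0, 0], 0],
  [[0, 0, 0], 0],
], claw=0.7)

```text
t: 14.7
eef_pos: [477.3, -425.0, 36.5]
tcp_rot: [-3.142, -0.0, 1.822]
ft_force: [-0.3, 0.3, -0.1]
opening: 0.659
grip_force: 0.0
```

Request:
arm_command([
  [[0, 0, -0.03], 0],
  [[0, 0, -0.08], 0],
  [[0, 0, -0.15], 0],
  [[0, 0, -0.15], 0],
  [[0, 0, -0.12], 0],
])

```text
t: 15.2
eef_pos: [477.5, -425.3, 171.9]
tcp_rot: [3.141, 0.002, 1.822]
ft_force: [0.8, -0.2, -0.3]
opening: 0.698
grip_force: 0.0
```

Request:
arm_command([
  [[-0.05, -0.1, -0.1], 0],
  [[-0.05, -0.1, -0.05], 0],
  [[0, 0, 0], 0],
  [[0, 0, 0], 0],
  [[0, 0, 0], 0],
])

```text
t: 15.7
eef_pos: [435.4, -461.1, 206.1]
tcp_rot: [-3.141, -0.001, 1.822]
ft_force: [0.1, -0.1, -0.1]
opening: 0.699
grip_force: 0.0
```

```bash
python3 -c "
from plan import *
p,d=snap('scene','scene10')
for l in ['stick_nose','stick_tail','stick','nagura']:
  print(l,[(np.round(r['position'],1),round(r['confidence'],2)) for r in models.mark_of('scene',l)])
cv2.imwrite('pics/crop10.png',cv2.resize(p[200:400,300:540],None,fx=3,fy=3)[:,:,::-1])
"
```

```text
stick_nose [(array([ 484. , -447.9,   48.5]), 0.8)]
stick_tail [(array([ 446.2, -298. ,   45.5]), 0.69)]
stick [(array([ 466.7, -372.8,   31.4]), 0.58), (array([ 658.1, -178.3,    2.2]), 0.3)]
nagura [(array([ 659.6, -177.9,    3.6]), 0.56)]
```

View pics/crop10.png

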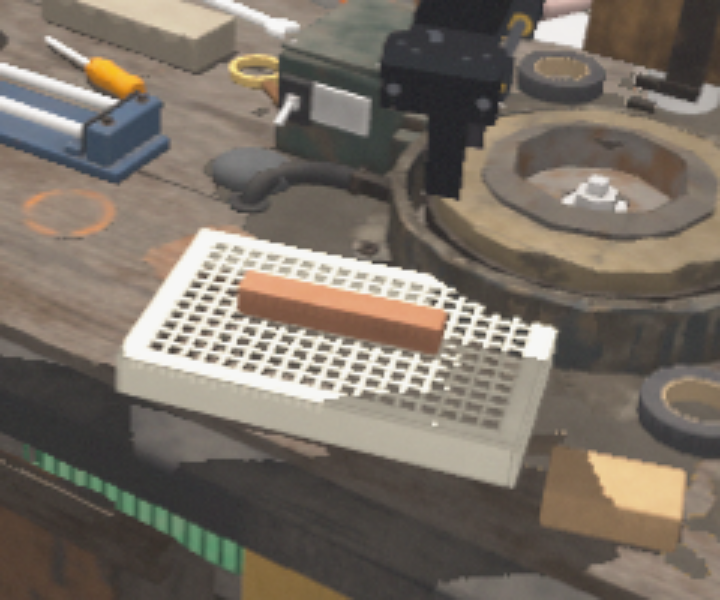

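The stick lies flat, centred and lengthwise on the tray from (240,290) to (443,335). The gripper is clear of it and the stone has not moved.

```bash
python3 -c "
from cell import env
print(env.job_done())"
```

```text
the job is handed in; nothing more can be done
None
```

The stick was pushed out through the slot, drawn clear by its nose and laid flat and lengthwise on the tray; the rubbing stone stayed where it was, and I handed the job in at about 16 s, with no verdict shown.

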